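# Weigh two doorstops and put the heavier one away

### The arm

A 6-joint arm with a two-finger parallel gripper is mounted at the origin on the work surface. World frame = base frame: x ahead of the robot, y to its left, z up, the work surface at z = 0. Lengths are in m, angles in rad, forces in N, time in s.
With the tool pointing down it reaches from about 0.2 to 0.875 m from the base axis. Payload 3.4 kg.
Tool frame: the origin (TCP) lies between the finger pads; the fingertips stand 25 mm ahead of it and the grasp point (between the pads) lies 6 mm ahead of it (r.nose_length is the z of the fingertips in the tool frame, in m); z points along the fingers, y is the line along which they close (so a half turn about z gives the same grasp; the last joint's range is limited). The gripper opens to 94 mm and grips with 3 to 60 N. Pads are 16 mm wide; open, the fingers measure 119 mm over their backs; the gripper's body (75 mm by 177 mm) begins 78 mm behind the grasp point.
Start: joints at [1.107, 0.276, 1.505, -0, 1.361, -0.121], TCP at [0.193, 0.542, 0.23] pointing down, gripper open.
Joint ranges: [-2.89, 2.89], [-0.75, 2.08], [0.22, 2.7], [-1.18, 4.32], [0.11, 2.71], [-2.7, 2.7]. Speed limits (rad/s): [2.57, 2.57, 3.14, 3.14, 3.14, 3.14].

### API

Orientations are given as a unit quaternion [w, x, y, z].
In Python, from plant import r, gripper_to, inverse_kinematics, vision, models, telemetry gives the robot as it stands. Calls block until the motion is done:
- r.move_to(position, orientation): joint-space move of the TCP to a pose.
- r.move_l(position, rot=None, vel=0.15, guard=None): straight line of the TCP; rot=None keeps the orientation; vel is the mean speed in m/s. With guard (N) it stops when the force on the tool has changed by that much, and returns True; else False.
- r.movej(angles): joint-space move.
- gripper_to(opening, f_grip=None): finger opening in m; f_grip is the grip in N (None keeps the last); returns when the fingers have stopped.
- r.hold(seconds).
- inverse_kinematics(position, orientation): joint angles nearest the present ones, or None.
- vision.snapshot(name): name is "scene" or "side" or "wrist"; returns the picture (400x640x3 uint8, red, green, blue); there is no depth.
- vision.get_calibration(name): a dict with "fx", "fy", "cx", "cy" (pixels), "position" and "orientation" of the camera in the world. Camera axes: x right, y down, z forward; pixel columns grow to the right and rows downward; lengths in m; the calibration is good to about 2 mm. A picture is of the moment at which its call begins: read the wrist's pose just before it. get_calibration takes no time and is no camera call; for the wrist camera it gives the pose at the moment of the call.
A pose or a line that the arm cannot do raises r.PlanningError and nothing moves.
- r.sign_off(): hands the job in; it is judged then, once.
Trained networks look in the newest picture that a camera, given by its name, has taken for a name from the list of things; names that differ only in an ending like _2 or _b are one class to them, and where a whole thing is asked for, a point or a joint stands for the part that bears it (a point fixed in the world has none). Each returns a list of dicts, best first, with "score" (0 to 1); they miss things now and then, are a little off and sometimes report something else, mostly with a low value. They report only what shows in the picture. A call takes as long as a camera call.
- models.boxes_of(thing, camera): "at" ([x, y, z] in m, in world coordinates, good to about 4 mm: the middle of the surface that is visible of it).
- models.regions_of(thing, camera): "pixels" (400x640 bool, what is visible of it).
- models.mark_of(thing, camera): "at" ([x, y, z] in m, in world coordinates, good to about 4 mm: a listed point, or the origin of a listed thing).
Readings, each from a call of its own:
- telemetry.current_t(): time.
- telemetry.current_joints(): joint angles.
- telemetry.current_dq(): joint speeds.
- telemetry.current_joint_efforts(): joint torques, N m.
- telemetry.current_ee_pos(): TCP position.
- telemetry.current_tool_rot(): TCP orientation.
- telemetry.current_wrist_force(): force on the tool from outside, world axes, zero at the start.
- telemetry.current_torque(): the same for the moment, N m.
- telemetry.current_opening(): finger opening in m.
- telemetry.current_finger_force(): force on a finger pad.
Only numpy, scipy, OpenCV 4.12 (cv2) and the standard library are available. Lean on these libraries where they do the work, as an engineer would, in place of code of your own. Each camera call takes 0.05 s, during which the arm holds its last target. There are 200 camera calls.

### The job

Stand the two chrome doorstops on opposite pans of the balance, sliding each one outward along its pan, gently and one after the other, until it presses lightly against the pan's end stop; never push hard on the balance. Let go of both and see which pan sinks, then stand the heavier doorstop upright in the open upper storage tier without dropping it, leaving the lighter one standing on its pan and the hammer, awl and green case undisturbed.

Things in the scene. Friction and masses are not known exactly. Their poses are not given: they have to be found in the camera images.
- stop_p: one of two look-alike chrome floor doorstops: upright cylinder 36 mm across, 45 mm tall (straight and grippable up to 38 mm, low dome above), dark rubber band near the top. 0.2 to 0.45 kg; one of the two, unseen which, is at least a quarter heavier. Origin: centre of its underside, z up. Loose on the shelf at the start
- stop_q: one of two look-alike chrome floor doorstops: upright cylinder 36 mm across, 45 mm tall (straight and grippable up to 38 mm, low dome above), dark rubber band near the top. 0.2 to 0.45 kg; one of the two, unseen which, is at least a quarter heavier. Origin: centre of its underside, z up. Loose on the shelf at the start
- balance: equal-arm balance fixed to the shelf: dark steel base plate 90 x 220 x 12 mm, two cheeks 90 mm tall in its middle carry the beam's pivot at 75 mm height. Origin: underside centre of the base plate, below the pivot; y runs along the level beam to the left pan, x across the beam. Beam bar 22 mm wide below the pivot, thin pointer 45 mm above it. Pushes on pans and end stops must stay under 20 N
- beam (a joint): tilt of the balance beam, rad: 0 level (as it rests when empty), positive when the left (+y) pan is down, negative when the right (-y) pan is down; stopped at +0.06 and -0.06. Swings freely; the heavier side sinks to its stop within a second
- pan_left (a point): left (+y) flat rimless aluminium pan, rubber-mounted on the beam (gives 1 mm per 2.5 N): 64 mm across, 100 mm along the beam. Point: middle of its upper surface, 120 mm from the pivot, 60 mm above the shelf when level (sinks or rises 7 mm); y along the beam, +y outward. At its outer end an upright end stop 40 wide, 22 high, 14 mm thick, its inner face rubber (gives 1 mm per 5 N). Right pan the same
- pan_right (a point): right (-y) pan, the mirror of the left one; its middle; -y is outward here. End stops of both pans: inner face 24 to 36 mm outward of the pan's middle, different on each pan and each time; not measured, to be found by touch. A doorstop against it has its centre 6 to 18 mm outward of the middle. These differences are too small to change which side sinks
- tiers: stacked pair of translucent plastic storage tiers, fixed: 156 x 156 mm outside, 110 mm high in all, the lower closed off by the upper, the upper one empty and open at the top. Origin: underside centre of the stack
- upper_floor (a point): centre of the inner floor of the open upper tier, 58 mm above the shelf; inside 150 x 150 mm, walls 3 mm thick that rise 52 mm above this floor
- hammer: wooden-handled hammer, about 280 mm long, lying loose to the right of the work; bystander. Origin under its middle
- awl: steel awl with a wooden handle, about 145 mm long, lying right of the doorstops; bystander. Origin under its middle
- kit_case: green plastic picture hanging kit case with a lever latch, 110 x 150 x 36 mm, lying in front of the left pan; bystander. Origin: centre of its underside

How it is judged:
By the outcome, as a careful person would: the job done as asked, in the order asked, and still so for the second after the job is handed in, with the robot touching nothing.
It also fails if it takes over 67 s, if anything falls off the work surface, if the arm or the gripper's body presses on something with over 40 N, if the wrist force passes 120 N, or if a joint passes its speed limit or range.

## Working session

There is one attempt and no reset: what is moved stays moved. The work goes in short steps, each a Python script; the robot and the scene stay as the last script left them, time stands still between calls to the robot, and variables do not carry over. Pictures are saved under pics/ and viewed, at most 10 in all, crops included, and the job is handed in when it is done.

```bash
ls; mkdir -p pics; python3 - <<'E'
from plant import r, vision, models, telemetry
import cv2, numpy as np
ims=[]
for c in ("scene","side"):
    im=vision.snapshot(c); ims.append(im)
    for t in ("stop_p","balance","pan_left","pan_right","upper_floor","tiers","hammer","awl","kit_case"):
        for d in models.mark_of(t,c)[:3]:
            print(c,t,np.round(d["at"],3),round(d["score"],2))
    cal=vision.get_calibration(c); print(c,np.round(cal["position"],3))
cv2.imwrite("pics/a.png",cv2.cvtColor(ims[0],cv2.COLOR_RGB2BGR))
cv2.imwrite("pics/b.png",cv2.cvtColor(ims[1],cv2.COLOR_RGB2BGR))
print(telemetry.current_t(),telemetry.current_tool_rot(),r.nose_length)
E
```

```text
pics
scene stop_p [ 0.473 -0.264  0.001] 0.77
scene stop_p [ 0.464 -0.088 -0.003] 0.56
scene balance [ 0.616  0.02  -0.001] 0.72
scene balance [ 0.458  0.138 -0.   ] 0.41
scene pan_right [ 0.622 -0.098  0.059] 0.58
scene upper_floor [0.516 0.407 0.056] 0.66
scene upper_floor [ 0.454  0.135 -0.   ] 0.4
scene tiers [ 0.519  0.411 -0.001] 0.78
scene tiers [ 0.473 -0.265 -0.   ] 0.65
scene kit_case [ 0.457  0.136 -0.002] 0.66
scene [ 0.888 -0.416  0.855]
side stop_p [ 0.466 -0.09   0.002] 0.63
side stop_p [ 0.472 -0.269 -0.   ] 0.5
side balance [ 0.612  0.018 -0.003] 0.86
side pan_left [0.607 0.144 0.064] 0.56
side pan_right [ 0.628 -0.095  0.059] 0.66
side upper_floor [0.516 0.411 0.058] 0.56
side tiers [0.516 0.411 0.005] 0.58
side hammer [ 0.555 -0.438 -0.004] 0.73
side hammer [0.454 0.134 0.001] 0.25
side awl [ 0.459 -0.339  0.001] 0.81
side kit_case [0.453 0.132 0.001] 0.9
side [ 0.359 -0.939  1.059]
1.0 [2.57477340e-05 1.70550312e-01 9.85348966e-01 6.90767163e-05] 0.025
```

View pics/a.png

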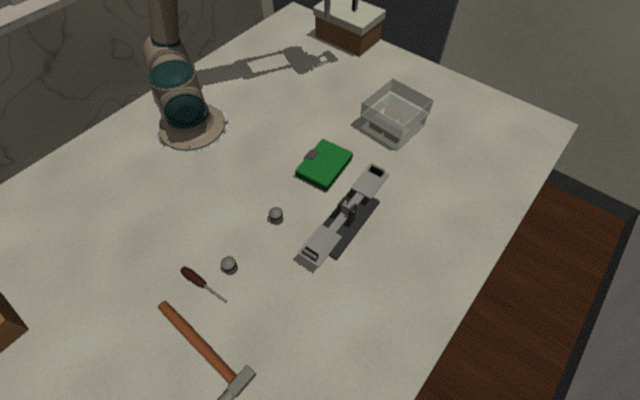

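View pics/b.png

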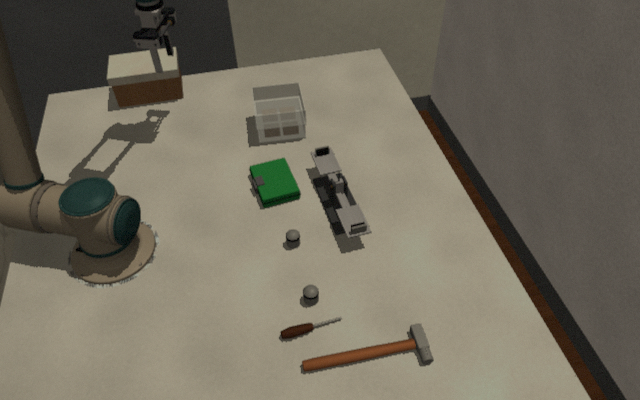

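The scene picture shows the doorstops at about (276,214) and (229,264). The balance runs from (320,245) to (373,178), the tier is at (397,112), and the case is clear of both pans. The network positions agree between the two cameras.

```bash
cat > h.py <<'E'
from plant import r, gripper_to, inverse_kinematics, vision, models, telemetry as T
import cv2, numpy as np
from scipy.spatial.transform import Rotation as R
def down(phi, tilt_vec=(0,0,0)):
    q=(R.from_rotvec(tilt_vec)*R.from_euler('z',phi)*R.from_euler('x',np.pi)).as_quat()
    return np.roll(q,1)
PSI=0.078
PHI=np.pi/2+PSI
def save(c,n):
    im=vision.snapshot(c); cv2.imwrite(f"pics/{n}.png",cv2.cvtColor(im,cv2.COLOR_RGB2BGR)); return im
def st(s=""):
    print(s,"t",round(T.current_t(),2),"p",np.round(T.current_ee_pos(),4),"F",np.round(T.current_wrist_force(),2),"op",round(T.current_opening(),4))
E
python3 - <<'E'
from h import *
for phi in (PHI,PHI-np.pi):
    for p in ([.465,-.089,.15],[.472,-.266,.05],[.622,-.1,.12],[.606,.14,.12],[.516,.41,.1]):
        q=inverse_kinematics(p,down(phi)); print(phi,None if q is None else np.round(q,2))
r.move_to([.465,-.089,.15],down(PHI)); st()
for i in range(3): r.hold(.02); print(T.current_wrist_force())
save("wrist","w1")
for t in ("stop_p","balance","pan_right","pan_left"):
    for d in models.mark_of(t,"wrist")[:2]: print(t,np.round(d["at"],4),round(d["score"],2))
st()
E
```

```text
1.6487963267948966 [-0.34  0.19  1.84  0.    1.11 -0.41]
1.6487963267948966 [-0.64  0.39  1.83  0.    0.92 -0.72]
1.6487963267948966 [-0.27  0.43  1.55  0.    1.16 -0.35]
1.6487963267948966 [ 0.12  0.42  1.57 -0.    1.15  0.04]
1.6487963267948966 [ 0.57  0.49  1.5  -0.    1.15  0.49]
-1.4927963267948965 None
-1.4927963267948965 [-0.64  0.39  1.83 -0.    0.92  2.42]
-1.4927963267948965 None
-1.4927963267948965 None
-1.4927963267948965 [ 0.57  0.49  1.5   0.    1.15 -2.65]
 t 3.46 p [ 0.4653 -0.0884  0.1501] F [ 0.39  0.72 -0.09] op 0.0944
[ 0.9202363  -0.39875458  0.16626165]
[-0.71037026  0.15277835 -0.07714167]
[1.24885847 0.19341147 0.36686867]
stop_p [ 0.4597 -0.0909 -0.0006] 0.65
balance [0.6131 0.0207 0.0019] 0.67
pan_right [ 0.6242 -0.1005  0.056 ] 0.88
pan_left [ 0.6153  0.0199 -0.0009] 0.62
 t 3.76 p [ 0.4651 -0.0887  0.15  ] F [-0.15 -0.18 -0.42] op 0.0941
```

View pics/w1.png

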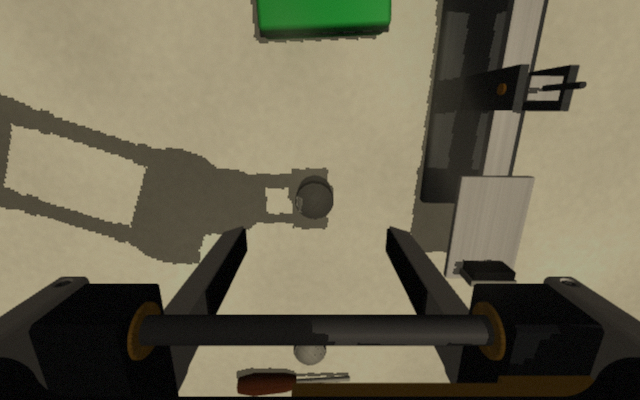

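The wrist view shows stop 1 at (315,197) between the fingers. The right pan has its inner corners at (460,177) and (533,177), and its end stop is at (487,270).

```bash
cat >> h.py <<'E'
def pix(c,u,v,z):
    k=vision.get_calibration(c); M=R.from_quat(np.roll(k["orientation"],-1)).as_matrix()
    d=M@np.array([(u-k["cx"])/k["fx"],(v-k["cy"])/k["fy"],1]); p=np.array(k["position"])
    return p+d*(z-p[2])/d[2]
E
python3 - <<'E'
from h import *
print("stop top",pix("wrist",315,195,.045)[:2].round(4))
print("cam",np.round(vision.get_calibration("wrist")["position"],3))
for uv in ((460,177),(533,178),(446,275)): print(uv,pix("wrist",*uv,.06)[:2].round(4))
for a in ((548,0),(508,175)): print("beam bar edge",pix("wrist",*a,.062)[:2].round(4))
for a in ((445,0),(421,200)): print("base edge",pix("wrist",*a,.012)[:2].round(4))
# refined grasp of stop 1
s=np.array([.4635,-.0895]); 
gripper_to(.07,20)
r.move_l([*s,.032],vel=.12); st("down")
gripper_to(.02,15); st("grip"); print(T.current_finger_force())
r.move_l([*s,.13],vel=.15); r.hold(.2)
print("weight",np.mean([(r.hold(.02),T.current_wrist_force())[1] for _ in range(20)],0)); st()
E
```

```text
stop top [ 0.4632 -0.082 ]
cam [ 0.458 -0.005  0.305]
(460, 177) [ 0.5861 -0.0516]
(533, 178) [ 0.6491 -0.0476]
(446, 275) [ 0.5939 -0.1472]
beam bar edge [0.6197 0.0832]
beam bar edge [ 0.6255 -0.0463]
base edge [0.5633 0.0944]
base edge [ 0.5757 -0.0884]
down t 5.47 p [ 0.464  -0.0897  0.0325] F [-0.22 -0.09 -0.12] op 0.0698
grip t 6.09 p [ 0.4635 -0.0895  0.0321] F [-0.71  0.97  1.57] op 0.0358
15.000229328870773
weight [ 0.13576651 -0.06619724 -3.82094214]
 t 7.42 p [ 0.4635 -0.0895  0.1299] F [ 0.25  0.21 -3.93] op 0.0355
```

```bash
sed -i 's/^PSI=.*/PSI=0.071/' h.py; cat >> h.py <<'E'
YB=np.array([-np.sin(PSI),np.cos(PSI),0]); XB=np.array([np.cos(PSI),np.sin(PSI),0])
PAN={"R":np.array([.622,-.099]),"L":np.array([.605,.140])}
def place(side,theta,zc,start=-.006):
    """theta: beam rotation about +XB (pos = right down); zc: expected TCP z at contact"""
    o=YB*(1 if side=="L" else -1); q=down(PHI,theta*XB)
    pre=np.r_[PAN[side],0]+o*start
    r.move_to([*pre[:2],zc+.03],q); r.hold(.1); st("above")
    g=r.move_l([*pre[:2],zc-.006],vel=.025,guard=3.0); st(f"down {g}")
def slide(side,theta,dist=.03,guard=3.0):
    o=YB*(1 if side=="L" else -1)
    o=R.from_rotvec(theta*XB).apply(o); p=np.array(T.current_ee_pos())
    g=r.move_l(p+o*dist,vel=.015,guard=guard); st(f"slide {g}")
    e=np.array(T.current_ee_pos()); print("outward of pan mid:",((e[:2]-PAN[side])@o[:2]*1000).round(1),"mm"); return g
E
python3 - <<'E'
from h import *
place("R",.06,.085)
E
```

```text
above t 8.21 p [ 0.6201 -0.0927  0.1149] F [-0.38 -0.73 -3.47] op 0.036
down True t 9.38 p [ 0.6215 -0.0928  0.0823] F [ 0.52 -1.18  2.11] op 0.0356
```

```bash
python3 - <<'E'
from h import *
p=np.array(T.current_ee_pos()); r.move_l([p[0],p[1],p[2]+.0012],vel=.02); r.hold(.1)
print(np.mean([(r.hold(.01),T.current_wrist_force())[1] for _ in range(10)],0))
slide("R",.06)
print(np.mean([(r.hold(.01),T.current_wrist_force())[1] for _ in range(10)],0))
E
```

```text
[ 0.78126825 -0.25270665 -0.35094162]
slide True t 11.1 p [ 0.6228 -0.1118  0.0817] F [ 1.59  0.25 -0.13] op 0.0357
outward of pan mid: 12.8 mm
[ 1.15744504 -0.41267429  0.73541331]
```

```bash
python3 - <<'E'
from h import *
slide("R",.06,dist=.016,guard=3.5)
print(np.mean([(r.hold(.01),T.current_wrist_force())[1] for _ in range(15)],0))
E
```

```text
slide True t 11.57 p [ 0.6229 -0.1118  0.0812] F [0.62 0.47 2.45] op 0.0356
outward of pan mid: 12.8 mm
[-0.42333686  0.5592388   2.13658041]
```

```bash
cat >> h.py <<'E'
def avg(n=12):
    P=[];F=[]
    for _ in range(n): r.hold(.01); P.append(T.current_ee_pos()); F.append(T.current_wrist_force())
    return np.mean(P,0),np.mean(F,0)
def steps(side,theta,thr=2.0,maxd=.022,step=.0015,dz=0):
    s=1 if side=="L" else -1
    o=R.from_rotvec(theta*XB).apply(YB*s)
    p,F0=avg(); p=p+[0,0,dz]; 
    if dz: r.move_l(p,vel=.02); _,F0=avg()
    d=0; print("F0",F0.round(2))
    while d<maxd:
        d+=step; r.move_l(p+o*d,vel=.02,guard=8); e,F=avg(8)
        out=(e[:2]-PAN[side])@(YB[:2]*s)*1000
        print(round(d*1000,1),"out",out.round(2),"z",e[2].round(4),"F",F.round(2))
        if -(F-F0)@(YB*s)>thr: return True
    return False
E
python3 - <<'E'
from h import *
print(steps("R",.06,dz=.0008,maxd=.006)); st()
E
```

```text
F0 [0.15 0.42 0.61]
1.5 out 13.26 z 0.0817 F [0.4  4.54 1.36]
True
 t 12.47 p [ 0.6229 -0.1122  0.0817] F [-0.03  4.77  1.84] op 0.0357
```

```bash
python3 - <<'E'
from h import *
gripper_to(.062); st("rel")
p=np.array(T.current_ee_pos()); r.move_l([p[0],p[1],.16],vel=.15)
s=np.array([.472,-.266])
r.move_to([*s,.15],down(PHI)); save("wrist","w2")
for t in ("stop_p",):
    for d in models.mark_of(t,"wrist")[:3]: print(t,np.round(d["at"],4),round(d["score"],2))
    for d in models.boxes_of(t,"wrist")[:3]: print(t,np.round(d["at"],4),round(d["score"],2))
st()
E
```

```text
rel t 13.07 p [ 0.623  -0.1135  0.0818] F [0.07 0.03 0.79] op 0.062
stop_p [ 0.618  -0.1122  0.05  ] 0.96
stop_p [ 0.4696 -0.2706 -0.0035] 0.79
stop_p [ 0.4719 -0.2664  0.0394] 0.85
stop_p [ 0.6079 -0.1199  0.0883] 0.79
 t 14.77 p [ 0.4733 -0.2653  0.1499] F [-0.02  0.18  0.57] op 0.0619
```

View pics/w2.png

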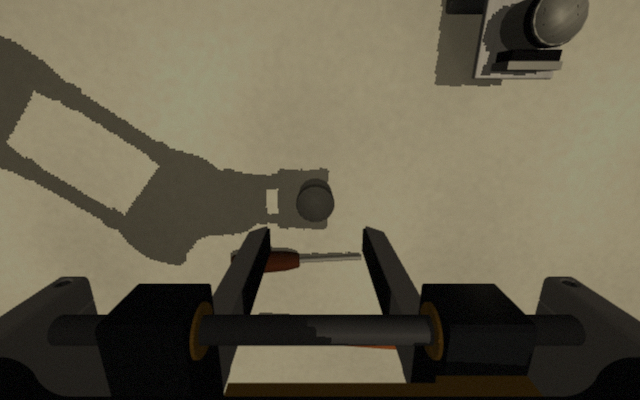

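The wrist view shows stop 1 standing on the right pan at (560,20), with its end stop at (528,58). Stop 2 is centred at (315,200), and the awl at (300,260) is clear of the fingers.

```bash
python3 - <<'E'
from h import *
s=[.4715,-.2675]
r.move_l([*s,.032],vel=.15); gripper_to(.02,15); st("grip")
r.move_l([*s,.15],vel=.2); r.hold(.15)
print("weight",avg(20)[1].round(2))
place("L",.06,.099)
print(avg())
E
```

```text
grip t 16.23 p [ 0.4718 -0.2677  0.0325] F [-0.39 -0.22  3.3 ] op 0.0356
weight [ 0.18  0.01 -2.29]
above t 18.95 p [0.6056 0.1326 0.1292] F [-0.65 -0.25 -2.23] op 0.0359
down True t 20.12 p [0.6053 0.1341 0.0964] F [1.21 0.36 3.05] op 0.0359
(array([0.60527875, 0.13414053, 0.09638243]), array([1.0266897 , 0.54222138, 2.51908595]))
```

```bash
python3 - <<'E'
from h import *
print(steps("L",.06,dz=.0012,thr=1.5,maxd=.03)); st()
E
```

```text
F0 [ 1.48 -0.06  1.12]
1.5 out -4.71 z 0.0974 F [ 0.68 -1.86  1.06]
True
 t 21.0 p [0.605  0.1353 0.0974] F [ 0.08 -1.8   1.98] op 0.0357
```

```bash
python3 - <<'E'
from h import *
print(steps("L",.06,thr=1.8,maxd=.026)); st()
E
```

```text
F0 [ 0.7  -1.96  1.15]
1.5 out -3.21 z 0.0974 F [ 0.38 -1.88  1.27]
3.0 out -1.49 z 0.0975 F [-0.47 -1.45  1.14]
4.5 out -0.02 z 0.0977 F [-0.44 -1.36  1.33]
6.0 out 1.42 z 0.0978 F [-0.13 -1.35  0.84]
7.5 out 2.91 z 0.0979 F [ 0.04 -1.44  0.9 ]
9.0 out 4.41 z 0.098 F [ 0.24 -1.38  0.65]
10.5 out 5.9 z 0.0981 F [-0.02 -1.31  1.24]
12.0 out 7.39 z 0.0981 F [ 0.32 -1.37  1.02]
13.5 out 8.9 z 0.0982 F [ 0.01 -1.39  1.19]
15.0 out 10.05 z 0.0983 F [ 0.29 -2.98  1.23]
16.5 out 10.8 z 0.0983 F [ 0.3  -4.89  0.7 ]
True
 t 24.58 p [0.6038 0.1507 0.0983] F [ 0.73 -4.98  1.1 ] op 0.0358
```

```bash
python3 - <<'E'
from h import *
gripper_to(.062); st("rel")
p=np.array(T.current_ee_pos()); r.move_l([p[0],p[1],.17],vel=.15)
r.move_to([.50,.02,.25],down(PHI)); r.hold(.5)
for c in ("side","scene","wrist"):
    im=save(c,"z"+c)
    for t in ("stop_p","pan_left","pan_right"):
        for d in models.mark_of(t,c)[:2]: print(c,t,np.round(d["at"],4),round(d["score"],2))
st()
a=cv2.imread("pics/zside.png")[120:260,270:400]; cv2.imwrite("pics/c1.png",cv2.resize(a,None,fx=4,fy=4,interpolation=cv2.INTER_CUBIC))
E
```

```text
rel t 25.19 p [0.6037 0.1519 0.0984] F [ 0.16 -0.26 -0.73] op 0.0622
side stop_p [ 0.6266 -0.0943  0.0521] 0.73
side stop_p [ 0.6221 -0.1117  0.05  ] 0.62
side pan_left [0.6092 0.1421 0.0687] 0.88
side pan_left [0.5166 0.4112 0.0605] 0.28
side pan_right [ 0.6255 -0.0951  0.0505] 0.71
scene stop_p [ 0.6244 -0.1101  0.0498] 0.72
scene stop_p [0.6083 0.1501 0.0657] 0.62
scene pan_left [0.608  0.1456 0.0605] 0.81
scene pan_left [ 0.6239 -0.109   0.0478] 0.37
scene pan_right [ 0.6242 -0.0971  0.051 ] 0.84
wrist stop_p [0.6048 0.1474 0.0638] 0.74
wrist stop_p [ 0.62   -0.1093  0.0488] 0.67
wrist pan_left [0.6083 0.1442 0.0667] 0.83
wrist pan_right [ 0.6241 -0.0979  0.0484] 0.85
 t 27.68 p [0.5  0.02 0.25] F [-0.42 -0.83 -0.54] op 0.0619
```

View pics/zwrist.png

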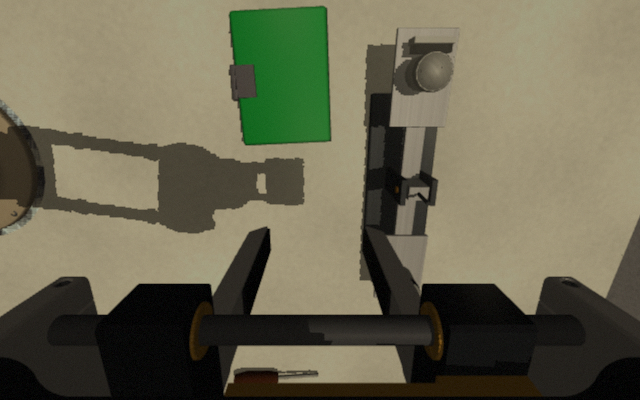

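View pics/c1.png

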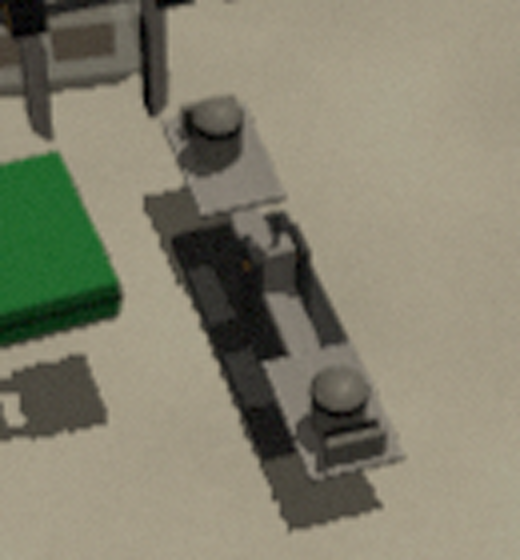

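The right pan has sunk: its mark is at z≈0.050 against 0.066 for the left. Both doorstops stand against their end stops. In the crop the low one is at (340,390) with its end stop at (355,440), and the high one is at (215,120). The lifted weights agree, 3.8 N for the right doorstop and 2.3 N for the left, so I'm moving the right one.

```bash
python3 - <<'E'
from h import *
q=down(PHI,.06*XB); g=np.array([.6228,-.1122,.0822])
r.move_to([g[0],g[1],.16],q)
print(r.move_l(g,vel=.08,guard=6)); st("at")
gripper_to(.02,15); st("grip")
r.move_l(g+YB*.003+[0,0,.03],vel=.03); st("lift")
r.move_l(g+YB*.003+[0,0,.12],vel=.15); r.hold(.15); print("weight",avg(15)[1].round(2))
r.move_to([.516,.410,.20],down(PHI)); st("tier")
save("wrist","t1")
for t in ("tiers","upper_floor"):
    for d in models.mark_of(t,"wrist")[:1]: print(t,np.round(d["at"],4),round(d["score"],2))
vision.snapshot("side")
for d in models.mark_of("stop_p","side")[:3]: print(np.round(d["at"],4),round(d["score"],2))
E
```

```text
False
at t 29.63 p [ 0.6233 -0.1124  0.0828] F [ 0.13  0.1  -0.37] op 0.0621
grip t 30.16 p [ 0.6228 -0.1122  0.0823] F [-0.31  0.7  -0.62] op 0.0359
lift t 31.32 p [ 0.6224 -0.1091  0.1119] F [ 0.68  0.26 -3.71] op 0.0356
weight [-0.07 -0.29 -3.89]
tier t 34.26 p [0.5168 0.4089 0.2   ] F [-0.13 -0.07 -2.8 ] op 0.0356
tiers [0.5128 0.4084 0.0012] 0.55
upper_floor [0.5125 0.4064 0.0607] 0.92
[0.6054 0.1465 0.0497] 0.62
[0.5188 0.4106 0.1679] 0.54
```

```bash
python3 - <<'E'
from h import *
r.move_l([.515,.409,.105],vel=.12); r.hold(.1)
print(r.move_l([.515,.409,.083],vel=.02,guard=3)); st("down"); print(avg()[1].round(2))
E
```

```text
True
down t 36.28 p [0.5149 0.4089 0.0905] F [-0.37 -0.33  4.55] op 0.0357
[ 0.08 -0.05  5.34]
```

```bash
python3 - <<'E'
from h import *
p=np.array(T.current_ee_pos())
gripper_to(.062); st("rel")
r.move_l([.515,.409,.22],vel=.12)
r.move_to([.40,.33,.26],down(PHI)); r.hold(.3)
for c in ("scene","side"):
    save(c,"f"+c)
    for t in ("stop_p","hammer","awl","kit_case"):
        for d in models.mark_of(t,c)[:2]: print(c,t,np.round(d["at"],4),round(d["score"],2))
st()
a=cv2.imread("pics/fscene.png")[60:280,280:460]; b=cv2.imread("pics/fside.png")[60:280,230:410]
cv2.imwrite("pics/f.png",cv2.resize(np.hstack([a,b]),None,fx=2.2,fy=2.2,interpolation=cv2.INTER_CUBIC))
E
```

```text
rel t 36.99 p [0.5136 0.4081 0.0887] F [-0.24  0.05  0.18] op 0.0621
scene stop_p [0.516  0.4098 0.0577] 0.66
scene stop_p [0.6058 0.1515 0.0495] 0.58
scene hammer [ 0.5562 -0.4431  0.0043] 0.85
scene awl [ 0.4567 -0.339  -0.0009] 0.9
scene awl [ 0.621  -0.1003  0.0703] 0.42
scene kit_case [0.4556 0.135  0.0013] 0.83
scene kit_case [0.6075 0.1426 0.0482] 0.4
side stop_p [0.6033 0.1472 0.0523] 0.68
side stop_p [0.5176 0.4106 0.0602] 0.62
side hammer [ 0.5549 -0.4408 -0.0035] 0.55
side awl [ 0.4617 -0.3376  0.0021] 0.86
side kit_case [ 4.528e-01  1.317e-01 -2.000e-04] 0.93
 t 39.67 p [0.4    0.33   0.2601] F [ 0.44 -1.05  0.1 ] op 0.0618
```

View pics/f.png

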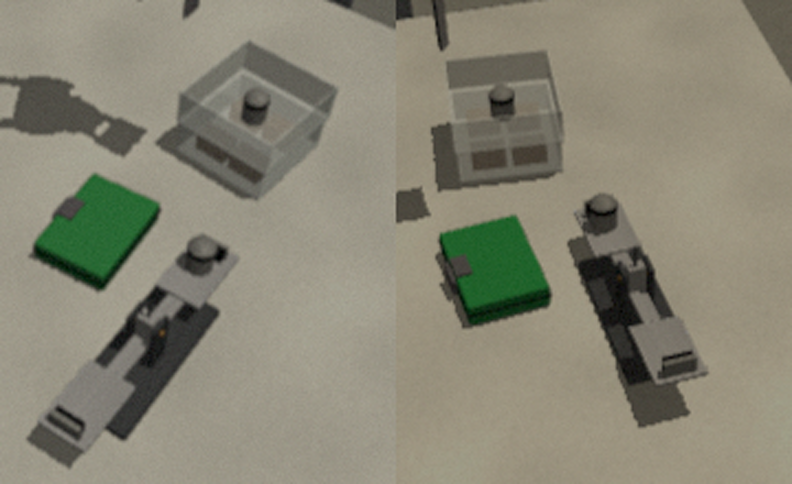

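The heavier doorstop stands upright in the upper tier, at (257,103) in the scene half and (500,100) in the side half. The lighter one stands on the left pan at (202,252) and (602,208). The case, awl and hammer have not moved.

```bash
python3 -c "
from plant import r
print(r.sign_off())"
```

```text
the job is handed in; nothing more can be done
None
```

The right pan sank, so the doorstop on it was the heavier (3.8 N against 2.3 N when lifted); it now stands upright in the upper tier, the lighter one stands on the left pan, the hammer, awl and case are undisturbed, and the job was handed in at about 40 s.

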